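# Raise the terminal's screen for the operator

### The arm

A 7-joint arm with a two-finger parallel gripper is mounted at the origin on the work surface. World frame = base frame: x ahead of the robot, y to its left, z up, the work surface at z = 0. Lengths are in mm, angles in rad, forces in N, time in s.
With the tool pointing down it reaches from about 400 to 875 mm from the base axis. Payload 4.4 kg.
Tool frame: the origin (TCP) lies midway between the tips of the shut fingers; the grasp point (between the pads) lies 19 mm behind it (ctrl.pinch_z is the distance from the TCP to the grasp point, in mm); z points along the fingers, y is the line along which they close (so a half turn about z gives the same grasp; the last joint's range is limited). The gripper opens to 85 mm and grips with 20 to 120 N. Pads are 22 mm wide; open, the fingers measure 114 mm over their backs; the gripper's body (76 mm by 85 mm) begins 54 mm behind the grasp point. The pads swing forward as they close: fully open they stand 13 mm farther back than shut.
Start: joints at [1.233, 0.628, 0.038, 1.517, -0.027, 0.996, -0.02], TCP at [174.53, -626.145, 231.313] pointing down, gripper open.
Joint ranges: [-3.06, 3.06], [-0.37, 2.12], [-1.25, 1.32], [0.18, 2.47], [-1.1, 4.24], [0.23, 1.98], [-2.94, 2.94]. Speed limits (rad/s): [2.57, 2.57, 3.14, 3.14, 3.14, 3.14, 3.14].

### API

Orientations are given as [roll, pitch, yaw] about the fixed x, y, z axes, in that order (R = Rz(yaw) Ry(pitch) Rx(roll)).
In Python, from cell import read_state, cams, order, ctrl gives the robot as it stands.
- The arm moves only by the tool move_arm, never from a script. Its argument "targets" is text: rows parted by semicolons, each of 7 numbers parted by spaces: the gripper's target within -1 to 1 (fully open at 1, half-way at 0, shut at -1), then the shift along the tool's x, y, z in cm, then the turn, a rotation vector about the tool's x, y, z in degrees. A call has 1 to 5 rows; each row shifts and turns the commanded pose from where the row before left it, along the tool's axes as they then stand; what a row does not reach is not made up. A row lasts 1/12 s, in which the tool goes at most 41.7 mm and 7.16 degrees, less where a joint would pass 70% of its speed; a pose out of reach is approached as far as the arm can. A call with a gripper value outside its range is refused whole. The fingers move at their own pace and stop on an object; the grip force is fixed at half the most. Time passes only in rows, so rows that do not move let the fingers close. It gives the time, the measured TCP pose, the force, the opening and the grip force at its end, in the units of the state.
- read_state(): the state, without advancing time (a new reading comes with each control period).
- cams.get_image(name): name is "scene" or "top" or "wrist"; returns a dict with "color" (420x560x3 uint8, red, green, blue), "fovy" (degrees; the focal length in pixels is half the picture's height over the tangent of half this angle, whatever the lens; pixels are square), "cx", "cy" (the principal point, pixels), "rvec" (rotation vector, rad) and "tvec" (3), from world to camera coordinates, as OpenCV has them. Camera axes: x right, y down, z forward; pixel columns grow to the right and rows downward; lengths in mm; the calibration is good to about 2 mm. The wrist camera is an equidistant fisheye: a pixel r from the principal point sees the ray r / f radians off the axis. A picture is of the moment at which its call begins. There is no depth.
- order.finish_job(): hands the job in; it is judged then, once.
The state is a dict: "clock": time; "qpos": joint angles; "qd": joint speeds; "tau": joint torques, N m; "eef_pos": TCP position; "tool_rot": TCP orientation; "force": force on the tool from outside, world axes, zero at the start; "torque": the same for the moment, N m; "width": finger opening in mm; "gripper_force": force on a finger pad.
Only numpy, scipy, OpenCV 4.12 (cv2) and the standard library are available. Lean on these libraries where they do the work, as an engineer would, in place of code of your own. Each camera call takes 0.05 s, during which the arm holds its last target. There are 200 camera calls.

### The job

On the workshop bench, the flat, wide programming terminal has its screen lid folded down. Raise that lid (the carrying handle on its front edge is a good hold) until it stands about 60 degrees up from its closed position, and let go of it so that it stays there. Leave the lid of the smaller, taller instrument case beside it shut.

Things in the scene. Friction and masses are not known exactly. Their poses are not given: they have to be found in the camera images.
- terminal: base of the programming terminal, a flat dark grey slab fixed to the bench, 200 (x) x 300 (y) x 35 mm high. Origin: centre of its underside; z up, x from the hinge side (near the robot) to the front with the handle (away from the robot), y along the hinge. The lid's hinge line runs parallel to y through x = -95, z = +38 mm.
- screen (a joint): opening angle of the terminal's screen lid, rad: 0 closed (level, face down on the base), grows as the front edge rises; end stop 2.0. Starts shut or ajar by up to 0.35. Stiff hinge: the lid stays wherever it is left; 5 to 9 N at the handle raises it. Lid 190 mm deep from the hinge line, 300 mm wide, 18 mm thick.
- screen_handle (a point): middle of the terminal lid's handle: round steel bar, 12 mm diameter, a leg at each end, 108 mm clear between legs; 25 mm ahead of the lid's front edge, 28 mm above its upper face; clear for fingers up to 75 degrees, and free to turn between them. Axes turn with the lid: y along bar, z out of upper face, x away from hinge. 215 mm along x, 46 mm along z from the hinge line; 84 mm high when shut.
- case_lid (a joint): opening angle of the instrument case's lid, rad, 0 shut: a bystander, to be left shut. Same dark grey stuff and kind of handle, but smaller and taller than the terminal: 170 x 200 mm in plan, 98 mm high, handle bar 126 mm above the bench. Stands beside the terminal, on either side of it.

How it is judged:
By the outcome, as a careful person would: the job done as asked, in the order asked, and still so for the second after the job is handed in, with the robot touching nothing.
It also fails if it takes over 35 s, if anything falls off the work surface, if the arm or the gripper's body presses on something with over 40 N, if the wrist force passes 120 N, or if a joint passes its speed limit or range.

## Working session

There is one attempt and no reset: what is moved stays moved. The work goes in short steps, Python scripts to look and compute and a tool call to move; the robot and the scene stay as the last step left them, time stands still between calls to the robot, and variables do not carry over. Pictures are saved under pics/ and viewed, at most 10 in all, crops included, and the job is handed in when it is done.

Besides the shell and the picture viewer there is one more tool, called by a JSON object that holds its "fn" and its "kwargs". move_arm: Moves the arm, as the interface text tells. Its arguments: {"type":"object","properties":{"targets":{"type":"string"}},"required":["targets"]}

```bash
mkdir -p pics; python3 - <<'E'
from cell import read_state,cams,ctrl
import cv2,numpy as np
s=read_state();print(s)
for n in("scene","top"):
    d=cams.get_image(n);cv2.imwrite(f"pics/{n}0.png",d["color"][:,:,::-1])
    print(n,d["fovy"],d["cx"],d["cy"],d["rvec"],d["tvec"], -cv2.Rodrigues(np.array(d["rvec"],float))[0].T@np.array(d["tvec"]))
E
```

```text
{'clock': 0.0, 'qpos': array([ 1.23322273,  0.6292927 ,  0.03842422,  1.51839309, -0.02696393,
        0.99626914, -0.02000005]), 'qd': array([ 0.00020013,  0.00066605,  0.00069618, -0.00052875,  0.00082574,
       -0.00177249, -0.00115034]), 'tau': array([ 5.60516746e-04, -5.63387203e+01,  1.22610312e+00, -1.93436569e+01,
        1.09463718e-02,  1.06313929e-02, -1.81151512e-05]), 'eef_pos': array([ 174.34643562, -625.53426936,  230.41536045]), 'tool_rot': array([-3.13974838e+00,  4.17463582e-05,  2.71806996e-01]), 'force': array([ 0.17498943, -0.38103669, -0.52686518]), 'torque': array([-0.03452248,  0.0125329 , -0.00504987]), 'gripper_force': 0.0, 'width': 85.71191481123982}
scene 44.87174196831466 276.00113512252835 221.7838614154631 [ 1.13321661  2.30853817 -1.02529269] [ 310.37954185 -221.13936587 1317.35244677] [1090.53016135  433.63733593  709.47739655]
top 48.8215929745701 278.5262753595687 203.22774747663027 [ 2.124094   -2.16707212  0.13280222] [2.68025498e-01 5.48067479e+02 8.49717196e+02] [428.04626697 -20.05073495 915.84480562]
```

View pics/scene0.png

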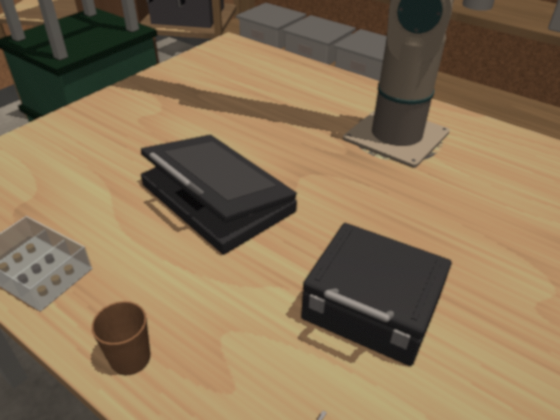

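View pics/top0.png

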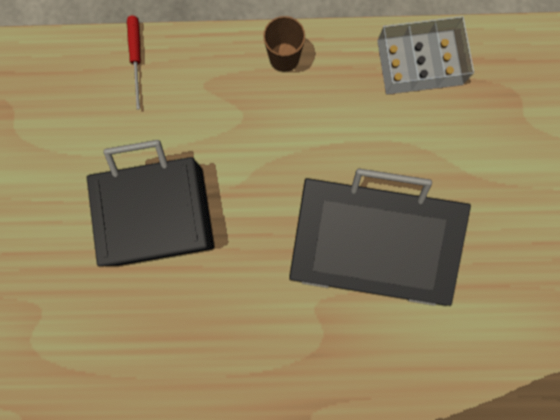

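The scene view shows the terminal at left with its lid ajar and the bar running from about (152,155) to (202,191). In the top view that bar runs from (357,172) to (430,184). The instrument case is the other box, with its bar at (105,150)–(160,143) in the top view. I'll triangulate the bar next.

```bash
cat > h.py <<'E'
import cv2,numpy as np
from scipy.spatial.transform import Rotation as Ro
def cam(d):
    R=cv2.Rodrigues(np.array(d["rvec"],float))[0];t=np.array(d["tvec"],float).ravel()
    return R,-R.T@t,210/np.tan(np.radians(d["fovy"])/2)
def ray(d,u,v):
    R,C,f=cam(d);r=R.T@np.array([(u-d["cx"])/f,(v-d["cy"])/f,1.]);return C,r/np.linalg.norm(r)
def tri(d1,p1,d2,p2):
    (a,r),(b,s)=ray(d1,*p1),ray(d2,*p2)
    k=np.linalg.lstsq(np.c_[r,-s],b-a,rcond=None)[0];P,Q=a+k[0]*r,b+k[1]*s
    return (P+Q)/2,np.linalg.norm(P-Q)
def mask(im,box):
    u0,v0,u1,v1=box;h=cv2.cvtColor(im,cv2.COLOR_RGB2HSV)
    m=((h[...,1]<60)&(h[...,2]>95)).astype(np.uint8);k=np.zeros_like(m);k[v0:v1,u0:u1]=1
    m=m*k;n,l,s,_=cv2.connectedComponentsWithStats(m);return (l==1+np.argmax(s[1:,4])) if n>1 else m>0
E
python3 - <<'E'
from h import *;from cell import cams
for n,b,z in(("scene",(135,135,225,215),(130,130,300,250)),("top",(335,155,450,215),(285,155,475,310))):
    d=cams.get_image(n);m=mask(d["color"],b);v,u=np.nonzero(m)
    p=np.c_[u,v];print(n,m.sum(),p[u.argmin()],p[u.argmax()],p[v.argmin()],p[v.argmax()],cv2.minAreaRect(p.astype(np.float32)))
    im=d["color"][:,:,::-1].copy();im[m]=(0,0,255)
    c=im[z[1]:z[3],z[0]:z[2]];cv2.imwrite(f"pics/{n}1.png",cv2.resize(c,None,fx=3.5 if n=="scene" else 3.5,fy=3.5,interpolation=0))
a=cv2.imread("pics/scene1.png");b=cv2.imread("pics/top1.png")
w=max(a.shape[1],b.shape[1]);f=lambda x:cv2.copyMakeBorder(x,0,0,0,w-x.shape[1],0)
x=np.vstack([f(a),f(b)]);cv2.imwrite("pics/both1.png",cv2.resize(x,None,fx=590/x.shape[0],fy=590/x.shape[0]))
E
```

```text
scene 276 [150 153] [201 191] [152 152] [201 191] ((175.23974609375, 172.33123779296875), (63.57944869995117, 5.279565334320068), 38.1572265625)
top 677 [352 188] [431 181] [357 169] [420 203] ((391.45367431640625, 185.78662109375), (77.18778228759766, 24.867908477783203), 9.188836097717285)
```

View pics/both1.png

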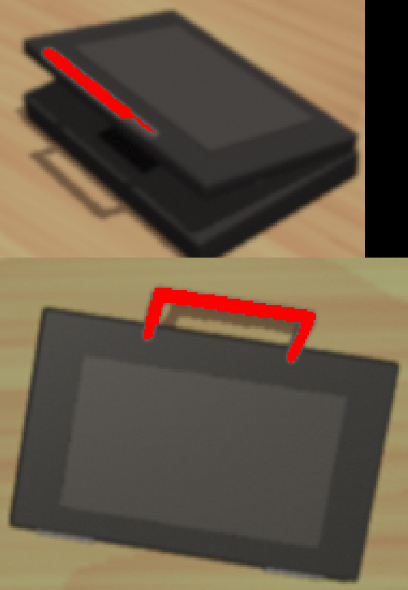

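The crops confirm the bar masks: the top view has the full bar with its legs, and the scene view has the bar with a thinning right end. I'll intersect the two planes through the bar line, then solve for the opening angle and hinge.

```bash
python3 - <<'E'
from h import *;from cell import cams,read_state
S=cams.get_image("scene");T=cams.get_image("top")
def med(d,b,lo,hi,take=None):
    m=mask(d["color"],b);us=np.arange(lo,hi);r=[]
    for u in us:
        v=np.nonzero(m[:,u])[0];v=v[v<v[0]+take] if take else v
        r.append(v.mean())
    p=np.polyfit(us,r,1);print(p,np.abs(np.polyval(p,us)-r).max(),m[:,lo:hi].sum()/len(us));return p
ps=med(S,(135,135,225,215),154,184);pt=med(T,(335,155,450,215),366,418)
def plane(d,p,a,b):
    C,r1=ray(d,a,np.polyval(p,a));_,r2=ray(d,b,np.polyval(p,b));n=np.cross(r1,r2);return C,n/np.linalg.norm(n)
C1,n1=plane(S,ps,152,202);C2,n2=plane(T,pt,357,430)
# points on bar: top rays x scene plane
g=lambda u:(lambda C,r:C+r*(n1@(C1-C))/(n1@r))(*ray(T,u,np.polyval(pt,u)))
A,B=g(356),g(430.5);M=g(393.2);print("ends",A,B,np.linalg.norm(A-B),"mid",M)
dirn=(A-B);yaw=np.arctan2(-dirn[0],dirn[1]);print("yaw",np.degrees(yaw),"tilt",np.degrees(np.arcsin(dirn[2]/np.linalg.norm(dirn))))
from scipy.optimize import brentq
th=brentq(lambda t:38+215*np.sin(t)+46*np.cos(t)-M[2],-.2,1);print("theta",th,np.degrees(th))
ex=np.array([np.cos(yaw),np.sin(yaw),0]);H=M-ex*(215*np.cos(th)-46*np.sin(th));H[2]=38;print("hinge",H)
for t in(th,.7,np.radians(60)):print(t,H+ex*(215*np.cos(t)-46*np.sin(t))+[0,0,215*np.sin(t)+46*np.cos(t)])
# check: top lid outline corners on the closed/known angle
def px(d,P):
    R,C,f=cam(d);q=R@(P-C);return d["cx"]+f*q[0]/q[2],d["cy"]+f*q[1]/q[2]
ey=np.array([-ex[1],ex[0],0])
for y in(150,-150):
  for x in(0,190):
    P=H+ex*(x*np.cos(th)-18*np.sin(th))+ey*y+np.array([0,0,x*np.sin(th)+18*np.cos(th)]);print(x,y,px(T,P),px(S,P))
E
```

```text
[ 0.79443826 33.10381906] 0.3916944753430016 6.666666666666667
[  0.15709041 115.07602664] 0.3565696234951474 6.6923076923076925
ends [ 588.16937368 -146.15457859  132.31955634] [ 564.95829188 -272.4910259   132.46688495] 128.45105660812837 mid [ 576.54569506 -209.4215247   132.39333577]
yaw -10.410531451473267 tilt -0.06571615350913325
theta 0.23296667745779234 13.348007385517036
hinge [ 381.242387   -173.53955117   38.        ]
0.23296667745779234 [ 576.54569506 -209.4215247   132.39333577]
0.7 [ 513.83028672 -197.899177    211.68954337]
1.0471975511965976 [ 447.79137139 -185.76622014  247.19546181]
0 150 (np.float64(287.8178218001312), np.float64(279.28847375013345)) (np.float64(297.9299447194611), np.float64(192.23879158424566))
190 150 (np.float64(304.39049091283647), np.float64(176.93507434732106)) (np.float64(225.98312907506218), np.float64(215.11293044216427))
0 -150 (np.float64(451.2520663902086), np.float64(306.4867069684427)) (np.float64(210.65155996666192), np.float64(133.4932407405438))
190 -150 (np.float64(471.8703767418157), np.float64(203.46771288417418)) (np.float64(139.71621678934525), np.float64(146.32062851914793))
```

```bash
cat >> h.py <<'E'
def rows(p0,R0,p1,yaw1,n,g):
    """rows from commanded pose to tool-down pose p1,yaw1"""
    R1=Ro.from_euler("xyz",[np.pi,0,yaw1]);w=(R0.inv()*R1).as_rotvec(degrees=True)/n;R=R0;o=[]
    for k in range(n):
        s=R.inv().apply((np.array(p1)-p0)/n)/10;o.append(f"{g} "+" ".join(f"{x:.2f}" for x in [*s,*w]));R=R*Ro.from_rotvec(w,degrees=True)
    for k in range(0,n,5):print("; ".join(o[k:k+5]))
E
python3 - <<'E'
from h import *
rows(np.array([174.5,-626.1,231.3]),Ro.from_euler("xyz",[-3.1397,0,.2718]),[576.5,-209.4,215],np.radians(79.6),20,1)
E
```

```text
1 2.50 -1.47 0.08 -0.00 -0.00 -3.20; 1 2.57 -1.33 0.08 -0.00 -0.00 -3.20; 1 2.64 -1.18 0.08 -0.00 -0.00 -3.20; 1 2.71 -1.03 0.08 -0.00 -0.00 -3.20; 1 2.76 -0.88 0.08 -0.00 -0.00 -3.20
1 2.80 -0.72 0.08 -0.00 -0.00 -3.20; 1 2.84 -0.56 0.08 -0.00 -0.00 -3.20; 1 2.87 -0.41 0.08 -0.00 -0.00 -3.20; 1 2.88 -0.24 0.08 -0.00 -0.00 -3.20; 1 2.89 -0.08 0.08 -0.00 -0.00 -3.20
1 2.89 0.08 0.08 -0.00 -0.00 -3.20; 1 2.89 0.24 0.08 -0.00 -0.00 -3.20; 1 2.87 0.40 0.08 -0.00 -0.00 -3.20; 1 2.84 0.56 0.08 -0.00 -0.00 -3.20; 1 2.80 0.72 0.08 -0.00 -0.00 -3.20
1 2.76 0.87 0.08 -0.00 -0.00 -3.20; 1 2.71 1.03 0.08 -0.00 -0.00 -3.20; 1 2.65 1.18 0.08 -0.00 -0.00 -3.20; 1 2.58 1.32 0.08 -0.00 -0.00 -3.20; 1 2.50 1.46 0.08 -0.00 -0.00 -3.20
```

{"fn": "move_arm", "kwargs": {"targets": "1 2.5 -1.5 0.1 0 0 -3.2; 1 2.6 -1.3 0.1 0 0 -3.2; 1 2.6 -1.2 0.1 0 0 -3.2; 1 2.7 -1.0 0.1 0 0 -3.2; 1 2.8 -0.9 0.1 0 0 -3.2"}}

```text
clock: 0.72
eef_pos: [275.9, -520.8, 226.3]
tool_rot: [3.141, 0.0, 0.553]
force: [0.4, 0.1, -0.2]
width: 85.0
gripper_force: 0.0
```

{"fn": "move_arm", "kwargs": {"targets": "1 2.8 -0.7 0.1 0 0 -3.2; 1 2.8 -0.6 0.1 0 0 -3.2; 1 2.9 -0.4 0.1 0 0 -3.2; 1 2.9 -0.2 0.1 0 0 -3.2; 1 2.9 -0.1 0.1 0 0 -3.2"}}

```text
clock: 1.13
eef_pos: [376.8, -416.6, 221.4]
tool_rot: [3.141, 0.0, 0.833]
force: [0.6, 0.1, 0.8]
width: 85.3
gripper_force: 0.0
```

{"fn": "move_arm", "kwargs": {"targets": "1 2.9 0.1 0.1 0 0 -3.2; 1 2.9 0.2 0.1 0 0 -3.2; 1 2.9 0.4 0.1 0 0 -3.2; 1 2.8 0.6 0.1 0 0 -3.2; 1 2.8 0.7 0.1 0 0 -3.2"}}

```text
clock: 1.55
eef_pos: [477.4, -312.4, 216.4]
tool_rot: [3.141, 0.0, 1.112]
force: [-0.4, -1.2, 0.2]
width: 85.5
gripper_force: 0.0
```

{"fn": "move_arm", "kwargs": {"targets": "1 2.8 0.9 0 0 0 -3.2; 1 2.7 1.0 0 0 0 -3.2; 1 2.6 1.2 0 0 0 -3.2; 1 2.6 1.3 0 0 0 -3.2; 1 2.5 1.5 0 0 0 -3.2"}}

```text
clock: 1.97
eef_pos: [578.3, -208.2, 216.4]
tool_rot: [-3.142, 0.0, 1.391]
force: [0.6, -0.8, 0.3]
width: 85.3
gripper_force: 0.0
```

```bash
cat >> h.py <<'E'
def fpx(d,P):
    R,C,f=cam(d);q=R@(np.array(P)-C);a=np.arctan2(np.hypot(q[0],q[1]),q[2]);k=f*a/np.hypot(q[0],q[1]);return np.round([d["cx"]+k*q[0],d["cy"]+k*q[1]],1)
def fray(d,u,v):
    R,C,f=cam(d);x,y=u-d["cx"],v-d["cy"];r=np.hypot(x,y);a=r/f;return C,R.T@np.array([x/r*np.sin(a),y/r*np.sin(a),np.cos(a)])
E
python3 - <<'E'
from h import *;from cell import cams,read_state
d=cams.get_image("wrist");im=d["color"][:,:,::-1].copy();print(cam(d)[1],cam(d)[2],d["cx"],d["cy"],read_state()["eef_pos"])
for P in([588.2,-146.2,132.4],[576.5,-209.4,132.4],[565,-272.5,132.4]):
    q=fpx(d,P);print(q);cv2.circle(im,tuple(int(x) for x in q),2,(0,0,255),-1)
cv2.imwrite("pics/w1.png",im)
E
```

```text
[ 591.27895857 -133.30564219  359.00034348] 325.19226210127806 277.64338128067845 207.85248195881078 [ 583.51044608 -201.11456312  216.62741375]
[276.8 128.3]
[276.6 216.5]
[276.6 291. ]
```

View pics/w1.png

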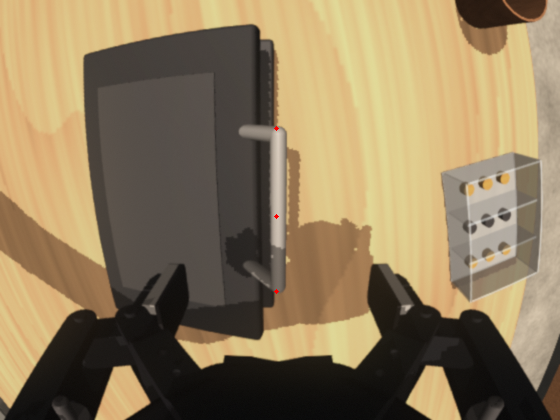

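The wrist view shows the bar running vertically at u≈279, from v≈130 to 290. That is about 2 px forward of my prediction, and the gripper straddles it. I'll correct sideways, half-close the fingers, and descend.

{"fn": "move_arm", "kwargs": {"targets": "0 -0.5 -0.2 1.0 0 0 0; 0 -0.4 -0.1 2.0 0 0 0; 0 0 0 2.0 0 0 0; 0 0 0 2.0 0 0 0; 0 0 0 1.5 0 0 0"}}

```text
clock: 2.43
eef_pos: [571.2, -218.6, 129.4]
tool_rot: [-3.139, 0.001, 1.387]
force: [-1.0, -0.1, 1.0]
width: 42.7
gripper_force: 0.0
```

{"fn": "move_arm", "kwargs": {"targets": "0 0 0 1.0 0 0 0; 0 0 0 0.8 0 0 0; 0 0 0 0 0 0 0; 0 0 0 0 0 0 0; 0 0 0 0 0 0 0"}}

```text
clock: 2.85
eef_pos: [573.6, -217.9, 114.2]
tool_rot: [3.14, 0.0, 1.389]
force: [-0.2, 0.3, 1.1]
width: 42.8
gripper_force: 0.0
```

```bash
python3 - <<'E'
from h import *;from cell import cams,read_state
d=cams.get_image("wrist");cv2.imwrite("pics/w2.png",d["color"][:,:,::-1]);s=read_state();print(s["eef_pos"],s["tool_rot"],s["force"],s["width"])
E
```

```text
[ 573.6745498  -217.8685491   114.35833634] [3.13959853e+00 3.08035210e-04 1.38860491e+00] [-0.54895468 -0.39526643 -0.48884022] 42.86572417407276
```

View pics/w2.png

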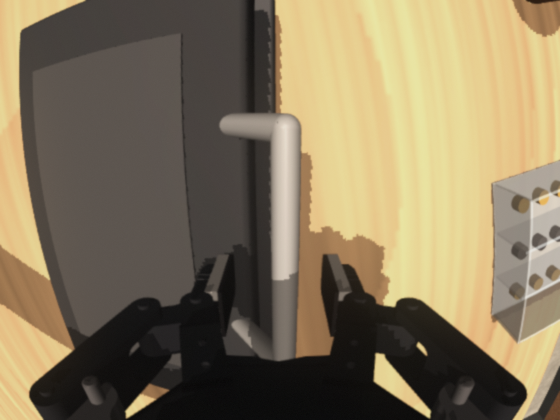

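The wrist view shows the bar at u≈286 between the pads at u≈222 and 335, so it sits about 3 mm toward the front finger. I'll centre on it and close.

{"fn": "move_arm", "kwargs": {"targets": "0 0.5 0.3 0 0 0 0; 0 0.3 0 0 0 0 0; -1 0 0 0 0 0 0; -1 0 0 0 0 0 0; -1 0 0 0 0 0 0"}}

```text
clock: 3.32
eef_pos: [578.2, -210.1, 113.7]
tool_rot: [3.14, -0.0, 1.389]
force: [-0.9, 1.3, -0.2]
width: 9.9
gripper_force: 58.4
```

{"fn": "move_arm", "kwargs": {"targets": "-1 0 0 0 0 0 0; -1 0 0 0 0 0 0; -1 0 0 0 0 0 0"}}

```text
clock: 3.57
eef_pos: [578.2, -210.1, 113.7]
tool_rot: [3.14, -0.0, 1.389]
force: [1.4, 0.9, 1.4]
width: 10.3
gripper_force: 58.4
```

```bash
python3 - <<'E'
from h import *;from cell import read_state
s=read_state();print(s["eef_pos"],s["tool_rot"],s["force"],s["torque"],s["width"],s["gripper_force"])
# grasp point = bar; arc about hinge in tool frame (y fwd, z down)
h0=s["eef_pos"][2]+19
from scipy.optimize import brentq
for th in(brentq(lambda t:38+215*np.sin(t)+46*np.cos(t)-h0,-.2,1),.233):
    a=np.linspace(th,np.radians(62),31);x=215*np.cos(a)-46*np.sin(a);z=215*np.sin(a)+46*np.cos(a)
    print(th);print("; ".join(f"{p:.2f} {-q:.2f}" for p,q in zip(np.diff(x)/10,np.diff(z)/10)))
E
```

```text
[ 578.20928249 -210.07965139  113.65991031] [ 3.13981392e+00 -3.65540340e-04  1.38905201e+00] [1.41548129 0.86407063 1.38828024] [ 0.1923758  -0.56129972  0.03724544] 10.34963071189604 58.43315541744232
0.23430956332787548
-0.28 -0.56; -0.29 -0.55; -0.31 -0.54; -0.32 -0.53; -0.34 -0.52; -0.35 -0.51; -0.37 -0.50; -0.38 -0.49; -0.39 -0.48; -0.41 -0.47; -0.42 -0.46; -0.43 -0.45; -0.44 -0.43; -0.46 -0.42; -0.47 -0.41; -0.48 -0.39; -0.49 -0.38; -0.50 -0.37; -0.51 -0.35; -0.52 -0.34; -0.53 -0.32; -0.54 -0.31; -0.55 -0.29; -0.56 -0.28; -0.56 -0.26; -0.57 -0.24; -0.58 -0.23; -0.58 -0.21; -0.59 -0.20; -0.60 -0.18
0.233
-0.28 -0.56; -0.29 -0.55; -0.31 -0.54; -0.32 -0.53; -0.34 -0.52; -0.35 -0.51; -0.37 -0.50; -0.38 -0.49; -0.39 -0.48; -0.41 -0.47; -0.42 -0.46; -0.43 -0.45; -0.45 -0.43; -0.46 -0.42; -0.47 -0.41; -0.48 -0.40; -0.49 -0.38; -0.50 -0.37; -0.51 -0.35; -0.52 -0.34; -0.53 -0.32; -0.54 -0.31; -0.55 -0.29; -0.56 -0.28; -0.56 -0.26; -0.57 -0.25; -0.58 -0.23; -0.58 -0.21; -0.59 -0.20; -0.60 -0.18
```

The bar is gripped at its height, which gives an opening of 0.234 rad. I'll raise it along the arc.

{"fn": "move_arm", "kwargs": {"targets": "-1 0 -0.28 -0.56 0 0 0; -1 0 -0.29 -0.55 0 0 0; -1 0 -0.31 -0.54 0 0 0; -1 0 -0.32 -0.53 0 0 0; -1 0 -0.34 -0.52 0 0 0"}}

```text
clock: 3.98
eef_pos: [564.2, -207.5, 140.4]
tool_rot: [3.137, -0.001, 1.389]
force: [5.9, -0.2, -4.7]
width: 9.8
gripper_force: 58.3
```

{"fn": "move_arm", "kwargs": {"targets": "-1 0 -0.35 -0.51 0 0 0; -1 0 -0.37 -0.50 0 0 0; -1 0 -0.38 -0.49 0 0 0; -1 0 -0.39 -0.48 0 0 0; -1 0 -0.41 -0.47 0 0 0"}}

```text
clock: 4.4
eef_pos: [546.6, -204.3, 165.4]
tool_rot: [3.135, -0.001, 1.389]
force: [8.2, -0.1, -2.4]
width: 10.1
gripper_force: 58.4
```

{"fn": "move_arm", "kwargs": {"targets": "-1 0 -0.42 -0.46 0 0 0; -1 0 -0.43 -0.45 0 0 0; -1 0 -0.44 -0.43 0 0 0; -1 0 -0.46 -0.42 0 0 0; -1 0 -0.47 -0.41 0 0 0"}}

```text
clock: 4.82
eef_pos: [525.7, -200.5, 187.7]
tool_rot: [3.132, -0.0, 1.389]
force: [9.1, -1.2, -3.3]
width: 9.8
gripper_force: 58.3
```

```bash
cat > ang.py <<'E'
from h import *;from cell import read_state
s=read_state();H=np.array([381.2,-173.5]);ex=np.array([.9836,-.1805])
R=Ro.from_euler("xyz",s["tool_rot"]);p=s["eef_pos"]-19*R.apply([0,0,1]);x=(p[:2]-H)@ex;z=p[2]-38
print(s["eef_pos"],s["tool_rot"],"r",np.hypot(x,z),"vs",np.hypot(215,46),"theta deg",np.degrees(np.arctan2(z,x)-np.arctan2(46,215)),"F",s["force"],s["width"])
E
python3 ang.py
```

```text
[ 525.6616293  -200.50520359  187.7298173 ] [ 3.13234400e+00 -3.40932231e-04  1.38905224e+00] r 223.64508535403618 vs 219.86586820150143 theta deg 36.900766660417666 F [ 9.05686447 -1.15021908 -3.31443997] 9.775060634231023
```

{"fn": "move_arm", "kwargs": {"targets": "-1 0 -0.48 -0.39 0 0 0; -1 0 -0.49 -0.38 0 0 0; -1 0 -0.50 -0.37 0 0 0; -1 0 -0.51 -0.35 0 0 0; -1 0 -0.52 -0.34 0 0 0"}}

```text
clock: 5.23
eef_pos: [502.4, -196.3, 206.8]
tool_rot: [3.129, -0.0, 1.389]
force: [9.6, -1.6, 1.4]
width: 9.9
gripper_force: 58.4
```

{"fn": "move_arm", "kwargs": {"targets": "-1 0 -0.53 -0.32 0 0 0; -1 0 -0.54 -0.31 0 0 0; -1 0 -0.55 -0.29 0 0 0; -1 0 -0.56 -0.28 0 0 0; -1 0 -0.56 -0.26 0 0 0"}}

```text
clock: 5.65
eef_pos: [477.2, -191.7, 222.4]
tool_rot: [3.125, 0.0, 1.389]
force: [11.2, -1.1, 7.3]
width: 9.4
gripper_force: 58.5
```

```bash
python3 ang.py; python3 -c "
from h import *;from cell import cams
cv2.imwrite('pics/s3.png',cams.get_image('scene')['color'][60:320,60:420,::-1])"
```

```text
[ 477.2021065  -191.67189051  222.39914672] [3.12505372e+00 3.79408039e-04 1.38926324e+00] r 225.5119561485826 vs 219.86586820150143 theta deg 52.33669443747051 F [11.21699834 -1.14904837  7.33148359] 9.402490084396298
```

View pics/s3.png

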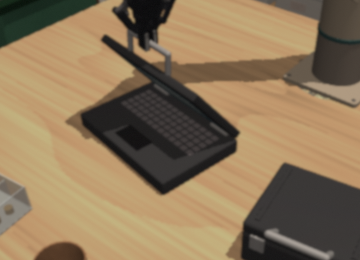

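The scene view shows the lid well up and held by the gripper, with the case shut. I'll refine the hinge position from the path travelled so far.

```bash
python3 - <<'E'
from h import *
from scipy.optimize import least_squares
P=np.array([[578.2,-210.1,113.7],[564.2,-207.5,140.4],[546.6,-204.3,165.4],[525.7,-200.5,187.7],[502.4,-196.3,206.8],[477.2,-191.7,222.4]])
ex=np.array([.9836,-.1805]);x=(P[:,:2]-[381.2,-173.5])@ex;z=P[:,2]+19-38
for f in(lambda h:np.hypot(x-h[0],z)-219.87,lambda h:np.hypot(x-h[0],z-h[1])-219.87):
    s=least_squares(f,[0,0]);h=s.x;print(h,s.fun.round(1),np.degrees(np.arctan2(z-h[1],x-h[0])-np.arctan2(46,215)).round(1))
E
```

```text
[4.53308105 0.        ] [-2.3 -1.4 -0.2  0.9  2.3  3.9] [13.7 21.7 29.7 37.7 45.6 53.3]
[-1.46792465  6.85411743] [ 0.3 -0.1 -0.2 -0.2 -0.1  0.3] [11.4 19.3 27.4 35.4 43.3 51.1]
```

{"fn": "move_arm", "kwargs": {"targets": "-1 0 -0.57 -0.22 0 0 0; -1 0 -0.58 -0.21 0 0 0; -1 0 -0.58 -0.19 0 0 0; -1 0 -0.59 -0.18 0 0 0; -1 0 0 0 0 0 0"}}

```text
clock: 6.12
eef_pos: [455.6, -187.8, 232.1]
tool_rot: [3.121, 0.001, 1.389]
force: [8.9, 0.4, 17.3]
width: 9.9
gripper_force: 59.3
```

```bash
python3 ang.py; python3 -c "
from h import *;from cell import cams
a=cams.get_image('scene')['color'][60:280,110:320,::-1];b=cams.get_image('top')['color'][130:350,270:490,::-1]
f=lambda x:cv2.resize(x,(400,int(400*x.shape[0]/x.shape[1])))[:400]
cv2.imwrite('pics/s4.png',np.hstack([f(a),f(b)]))"
```

```text
[ 455.61416655 -187.76747189  232.14507699] [3.12118964e+00 1.27804005e-03 1.38912364e+00] r 226.07850310324343 vs 219.86586820150143 theta deg 58.446331590560916 F [ 8.91752487  0.43950591 17.26422453] 9.89405335008421
```

View pics/s4.png

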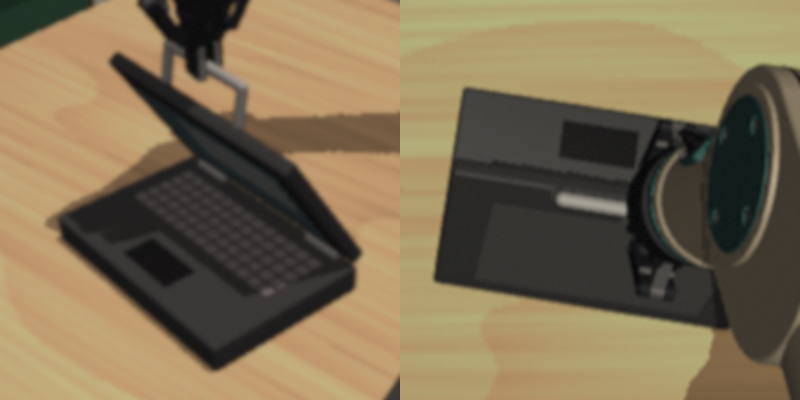

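The scene crop shows the lid up, with the bar's +y end at scene pixel ≈(236,107) and the lid's front +y corner at ≈(263,147). In the top view these are at ≈(357,240) and ≈(301,219). I'll triangulate both.

```bash
python3 - <<'E'
from h import *;from cell import cams
S=cams.get_image("scene");T=cams.get_image("top")
def line(d,b,lo,hi):
    m=mask(d["color"],b);us=np.arange(lo,hi);r=[]
    ok=[u for u in us if m[:,u].any()]
    for u in ok:
        v=np.nonzero(m[:,u])[0];v=v[v<v[0]+8];r.append(v.mean())
    vv,uu=np.nonzero(m);print(uu.min(),uu.max(),len(ok),len(uu));p=np.polyfit(ok,r,1);print(p,np.abs(np.polyval(p,ok)-r).max());return p
ps=line(S,(218,90,241,115),219,234);pt=line(T,(350,225,385,255),360,374)
C,r=ray(S,220,np.polyval(ps,220));_,r2=ray(S,235,np.polyval(ps,235));n=np.cross(r,r2)
for u in(358,366,373):
    K,q=ray(T,u,np.polyval(pt,u));P=K+q*(n@(C-K))/(n@q);x=(P[:2]-[381.2,-173.5])@[.9836,-.1805];print(P,x,np.hypot(x,P[2]-38),np.degrees(np.arctan2(P[2]-38,x)-np.arctan2(46,215)))
print(tri(S,(236,107.2),T,(356.9,240)),tri(S,(263,146.6),T,(301,219)))
E
```

```text
218 239 15 124
[  0.66964286 -52.90595238] 0.44226190476192073
356 384 14 216
[1.59340659e-01 1.81923077e+02] 0.37912087912096126
[ 465.10770535 -126.78191886  244.68500975] 74.09900533691453 219.56629032783943 58.200090133583494
[ 463.00862769 -138.12716771  245.29041207] 74.08216996975841 220.13060405514656 58.25739311480399
[ 461.17709295 -148.02638097  245.81865139] 74.06748039422634 220.62317085513618 58.3071528884239
(array([ 465.33192048, -127.60518763,  242.23181297]), np.float64(5.140708985772447)) (array([498.08931044, -44.63438463, 208.01653387]), np.float64(4.748006197523365))
```

Vision gives a radius of 220 mm, which matches the geometry, and an opening of about 58.2°. I'll nudge it about 1.5° further, then open the fingers.

{"fn": "move_arm", "kwargs": {"targets": "-1 0 -0.3 -0.05 0 0 0; -1 0 -0.3 -0.05 0 0 0; -1 0 0 0 0 0 0; 0 0 0 0 0 0 0; 0 0 0 0 0 0 0"}}

```text
clock: 6.73
eef_pos: [441.9, -185.6, 229.4]
tool_rot: [3.14, 0.001, 1.389]
force: [-0.8, 0.3, 0.3]
width: 33.1
gripper_force: 0.0
```

{"fn": "move_arm", "kwargs": {"targets": "0 0 0 0 0 0 0; 0 0 0 0 0 0 0; 0 0 0 0 0 0 0"}}

```text
clock: 6.98
eef_pos: [440.2, -185.2, 227.8]
tool_rot: [-3.139, -0.0, 1.388]
force: [-0.5, -1.7, 0.0]
width: 42.5
gripper_force: 0.0
```

{"fn": "move_arm", "kwargs": {"targets": "0 0 0.3 -0.8 0 0 0; 0 0 0.2 -1.5 0 0 0; 0 0 0 -2 0 0 0; 0 0 0 -2.5 0 0 0; 0 0 0 -2.5 0 0 0"}}

```text
clock: 7.4
eef_pos: [445.9, -185.9, 322.5]
tool_rot: [-3.14, -0.0, 1.389]
force: [-0.2, 0.1, -0.7]
width: 42.7
gripper_force: 0.0
```

{"fn": "move_arm", "kwargs": {"targets": "0 -3 0 -1 0 0 0; 0 -4 0 0 0 0 0; 0 -4 0 0 0 0 0; 0 -4 0 0 0 0 0; 0 -3 0 0 0 0 0"}}

```text
clock: 7.82
eef_pos: [412.1, -366.8, 331.8]
tool_rot: [-3.141, 0.002, 1.386]
force: [-0.1, -0.6, 0.3]
width: 42.6
gripper_force: 0.0
```

```bash
python3 -c "
from h import *;from cell import cams
a=cams.get_image('scene')['color'][60:280,110:320,::-1];b=cams.get_image('top')['color'][130:350,270:490,::-1]
f=lambda x:cv2.resize(x,(400,int(400*x.shape[0]/x.shape[1])))[:400]
cv2.imwrite('pics/s5.png',np.hstack([f(a),f(b)]))"
```

```text
(no output)
```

View pics/s5.png

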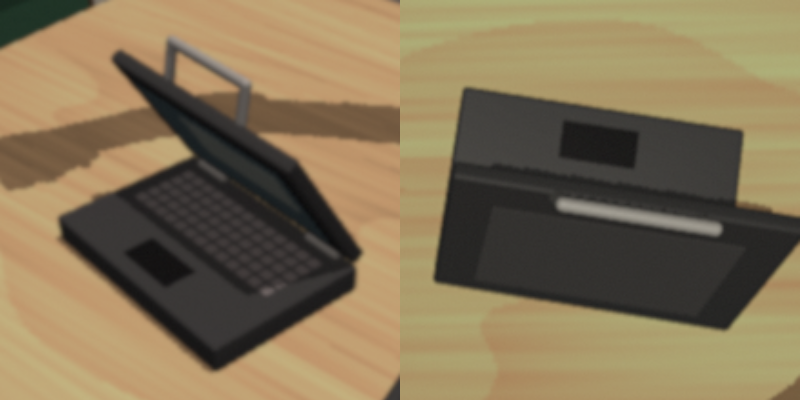

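The lid stands free, and the bar is fully visible: about (198,81)–(241,106) in the scene view and (355,243)–(447,256) in the top view. I'll re-measure the angle and confirm the case is shut.

```bash
python3 - <<'E'
from h import *;from cell import cams
S=cams.get_image("scene");T=cams.get_image("top")
def line(d,b,lo,hi):
    m=mask(d["color"],b);us=range(lo,hi);r=[]
    ok=[u for u in us if m[:,u].any()]
    for u in ok:
        v=np.nonzero(m[:,u])[0];v=v[v<v[0]+(5 if d is S else 9)];r.append(v.mean())
    p=np.polyfit(ok,r,1);print(p,len(ok),np.abs(np.polyval(p,ok)-r).max());return p
ps=line(S,(195,78,243,115),205,234);pt=line(T,(350,230,450,265),362,442)
C,r=ray(S,205,np.polyval(ps,205));_,r2=ray(S,234,np.polyval(ps,234));n=np.cross(r,r2)
for u in(362,401,440):
    K,q=ray(T,u,np.polyval(pt,u));P=K+q*(n@(C-K))/(n@q);x=(P[:2]-[381.2,-173.5])@[.9836,-.1805];print(P,x,np.hypot(x,P[2]-38),np.degrees(np.arctan2(P[2]-38,x)-np.arctan2(46,215)))
# hinge x from base front/hinge edges: base footprint corners from top view, lid hinge-side upper corners
for uv in((463,88),(742,130)): # base front top corners z=35, terminal x=+100 -> 195 from hinge
    K,q=ray(T,(uv[0]-400)/1.818+270,uv[1]/1.818+130);P=K+q*(35-K[2])/q[2];print("base front corner",P,"from hinge",(P[:2]-[381.2,-173.5])@[.9836,-.1805])
a=cv2.imread("pics/top0.png").astype(int);b=T["color"][:,:,::-1].astype(int);print("case diff",np.abs(a-b)[135:270,80:220].max())
E
```

```text
[  0.58669951 -36.72857143] 29 0.5477832512314933
[1.60876699e-01 1.84245505e+02] 80 0.37037623066109404
[ 459.75934512 -131.74112821  248.20120227] 69.73349549677499 221.4662634131778 59.57036501042802
[ 449.69773977 -187.06906947  248.18318617] 69.82359388102019 221.47755193409506 59.546774807876666
[ 439.69426486 -242.07735629  248.16527416] 69.91317172630774 221.48881245223947 59.52332328432594
base front corner [595.64418475 -62.13905126  35.        ] from hinge 190.82664886818355
base front corner [ 544.38721607 -354.16960788   35.        ] from hinge 193.12180994765924
case diff 12
```

```bash
python3 -c "
from cell import order;print(order.finish_job())"
```

```text
the job is handed in; nothing more can be done
None
```

The terminal's screen lid was raised to about 60° (measured 59.5° by camera) and let go, and it stayed there; the instrument case was left shut, the arm was clear, and the job is handed in, though no verdict came back.

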